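# Reset a cut-off fence's sprung length stop and butt the stock to it

## Robot

A 7-joint arm with a two-finger parallel gripper is mounted at the origin on the work surface; the furniture and walls round the work are solid. World frame = base frame: x ahead of the robot, y to its left, z up, the work surface at z = 0. Lengths are in m, angles in rad, forces in N, time in s.
With the tool pointing down it reaches from about 0.375 to 0.925 m from the base axis. Payload 3.1 kg.
Tool frame: the origin (TCP) lies between the finger pads; the fingertips stand 19 mm ahead of it and the grasp point (between the pads) is the TCP; z points along the fingers, y is the direction in which the jaws open and shut (so a half turn about z gives the same grasp; the last joint's range is limited). The gripper opens to 85 mm and grips with 20 to 120 N. Pads are 22 mm wide; open, the fingers measure 114 mm over their backs; the gripper's body (76 mm by 85 mm) begins 54 mm behind the grasp point. The pads swing forward as they close: fully open they stand 13 mm farther back than shut.
Start: joints at [-1.26, 0.383, 0.044, 1.598, -0.018, 1.161, -0.05], TCP at [0.258, 0.596, 0.25] pointing down, gripper open.
Joint ranges: [-2.61, 2.61], [-0.41, 2.15], [-1.48, 1.57], [0, 2.5], [-1.57, 4.71], [0.05, 1.97], [-2.85, 2.85]. Speed limits (rad/s): [2.79, 2.79, 3.14, 3.14, 3.14, 3.14, 3.14].

## Interface

Orientations are given as a unit quaternion [x, y, z, w].
In Python, from bench import move_ptp, movel, move_j, move_gripper, pause, inverse_kinematics, read_camera, camera_params, MotionError, sign_off, look_for, tip_of, read_time_s, read_qpos, read_joint_vel, read_effort, read_eef_pos, read_tcp_rot, read_ft_force, read_ft_torque, read_finger_gap gives the robot as it stands. Calls block until the motion is done:
- move_ptp(position, orientation): joint-space move of the TCP to a pose.
- movel(position, orientation=None, speed=0.15): straight line of the TCP; orientation=None keeps the orientation; speed is the mean speed in m/s.
- move_j(angles): joint-space move.
- move_gripper(opening, effort=None): finger opening in m; effort is the grip in N (None keeps the last); returns when the fingers have stopped.
- pause(seconds).
- inverse_kinematics(position, orientation): joint angles nearest the present ones, or None.
- read_camera(name): name is "side" or "top"; returns the picture (420x560x3 uint8, red, green, blue); there is no depth.
- camera_params(name): a dict with "K" (3x3 intrinsics, pixels), "camera_from_world" (4x4, takes a point from world to camera coordinates). Camera axes: x right, y down, z forward; pixel columns grow to the right and rows downward; lengths in m; the calibration is good to about 2 mm. A picture is of the moment at which its call begins. camera_params takes no time and is no camera call.
A pose or a line that the arm cannot do raises MotionError and nothing moves.
- sign_off(): hands the job in, once; it reports no verdict.
Trained networks look in the newest picture that a camera, given by its name, has taken for a name from the list of things; names that differ only in an ending like _2 or _b are one class to them, and where a whole thing is asked for, a point or a joint stands for the part that bears it (a point fixed in the world has none). Each returns a list of dicts, best first, with "confidence" (0 to 1); they miss things now and then, are a little off and sometimes report something else, mostly with a low value. They report only what shows in the picture. A call takes as long as a camera call.
- look_for(camera, name): "at" ([column, row] in pixels, amid what is visible of it).
- tip_of(camera, name): "at" ([column, row] in pixels: a listed point, or the origin of a listed thing).
Readings, each from a call of its own:
- read_time_s(): time.
- read_qpos(): joint angles.
- read_joint_vel(): joint speeds.
- read_effort(): joint torques, N m.
- read_eef_pos(): TCP position.
- read_tcp_rot(): TCP orientation.
- read_ft_force(): force on the tool from outside, world axes, zero at the start.
- read_ft_torque(): the same for the moment, N m.
- read_finger_gap(): finger opening in m.
Only numpy, scipy, OpenCV 4.12 (cv2) and the standard library are available. Lean on these libraries where they do the work, as an engineer would, in place of code of your own. Each camera call takes 0.05 s, during which the arm holds its last target. There are 200 camera calls.

## Task

Set the cut-off fence up for the next cut. Trip the catch so that the sprung stop runs fully home from the last job's setting, then draw the stop out again until its face is in line with the white line of the red marker clip, and leave it held there by the catch. Then slide the wooden block flat against the fence and along it until its end butts against the stop, without shifting the stop or disturbing the other things on the bench.

Things in the scene. Friction and masses are not known exactly. Their poses are not given: they have to be found in the camera images.
- stop_fence: Cut-off fence with length stop, bolted down, about 510 mm long. Origin on the bench under the stop bar's line; y runs along the fence, x square to it. Wooden fence: front face at x +22.5 mm, 22 mm thick, 36 mm high, y -75 to +265, saw slit at y +125, red clip behind its top. Grey stop housing 52 mm wide (flange 88 wide, 10 high), 44 high, y -206 to -102.
- stop (a joint): Slide of the sprung stop, m: 0 = home, grows along +y of the fence as it is drawn out of the housing, at most 0.135. A spring of 4.5 to 6.2 N pulls it home. The catch lets it be drawn out freely (pull of 8 to 12 N) and holds it wherever it is let go (it slips back under 1 mm); it cannot be pushed back unless the catch is pressed.
- stop_face (a point): Centre of the stop's front face (brass faced, looks along +y of the fence, 40 mm above the bench). Dark steel plate 43 mm wide across the fence (x), 10 mm thick (y), from 4 to 76 mm above the bench, upright; a black pointer flush with its face reaches over the rule. Axes as stop_fence.
- stop_back (a point): Point on the back of the stop plate (its -y side) 60 mm above the bench: a finger behind it can draw the stop out, or the plate can be gripped. Below it the steel bar (20 mm wide, top 36 mm above the bench) runs back into the housing; free gap to the catch's cheeks behind it at home: 52 mm. The cheeks stand 68 mm high.
- catch_tab (a point): Top centre of the catch's red thumb tab, 32 x 30 mm, over the rear of the housing, about 75 mm above the bench. Pressing it straight down about 10 mm (3 to 6 N; end stop at 16 mm) frees the stop, which then runs home in about 0.5 s; let go, the tab springs up and the catch bites again.
- mark_line (a point): White line on the red marker clip (18 x 16 mm, on the far half of the fence's top, up to 47 mm above the bench), 40 mm above the bench: the wanted place of the stop's face along the fence's y. Axes as stop_fence; the clip stays where it is. Behind the fence stands a cabinet 178 mm high, its near side at world x = 0.525.
- block_center (a point): Centre of the loose wooden block, 45 mm (x) x 110 mm (y, its length) x 45 mm high, lying on the bench in front of the fence's left half. Butted home, its centre lies 55 mm in front of the stop's face and on the bar's line, its length along the fence.
- tape_measure: Bystander to leave alone: yellow tape measure standing on its edge, 38 x 90 x 64 mm, lying loose on the bench; origin at the centre of its underside.
- screwdriver: Bystander to leave alone: screwdriver with a red handle, 31 x 221 x 32 mm, lying loose on the bench; origin at the centre of its underside.
- nail_tin: Bystander to leave alone: round tin, 75 mm across, 58 mm high, lying loose on the bench; origin at the centre of its underside.

How it is judged:
By the outcome, as a careful person would: the job done as asked, in the order asked, and still so for the second after the job is handed in, with the robot touching nothing.
It also fails if it takes over 64 s, if anything falls off the work surface, if the arm or the gripper's body presses on something with over 40 N, if the wrist force passes 120 N, or if a joint passes its speed limit or range.

## Working session

There is one attempt and no reset: what is moved stays moved. The work goes in short steps, each a Python script; the robot and the scene stay as the last script left them, time stands still between calls to the robot, and variables do not carry over. Pictures are saved under pics/ and viewed, about 8 in all and at most 12, crops included, and the job is handed in when it is done.

```bash
mkdir -p pics; cat > h.py <<'E'
from bench import *
import numpy as np, cv2
from scipy.spatial.transform import Rotation as R
def ray(cam,px):
    p=camera_params(cam);K=np.array(p["K"]);T=np.array(p["camera_from_world"])
    d=T[:3,:3].T@np.linalg.solve(K,[px[0],px[1],1.]);o=-T[:3,:3].T@T[:3,3];return o,d/np.linalg.norm(d)
def onz(cam,px,z):
    o,d=ray(cam,px);return o+d*(z-o[2])/d[2]
def proj(cam,P):
    p=camera_params(cam);K=np.array(p["K"]);T=np.array(p["camera_from_world"])
    c=K@(T[:3,:3]@np.array(P)+T[:3,3]);return c[:2]/c[2]
def tri(a,b):
    (o1,d1),(o2,d2)=a,b
    s=np.linalg.lstsq(np.c_[d1,-d2],o2-o1,rcond=None)[0]
    p,q=o1+s[0]*d1,o2+s[1]*d2
    return (p+q)/2,np.linalg.norm(p-q)
def snap(cam,name,crop=None,k=1):
    im=np.array(read_camera(cam))
    o=im if crop is None else im[crop[1]:crop[3],crop[0]:crop[2]]
    cv2.imwrite("pics/"+name,cv2.resize(o[:,:,::-1],None,fx=k,fy=k,interpolation=cv2.INTER_CUBIC));return im
E
python3 - <<'E'
from h import *
np.set_printoptions(precision=4,suppress=True)
for c in("side","top"):
    snap(c,c+"0.png",k=1.4)
Z=dict(stop_fence=0,stop_face=.04,stop_back=.06,catch_tab=.075,mark_line=.04,block_center=.0225,tape_measure=0,screwdriver=0,nail_tin=0)
for n,z in Z.items():
    b=[tip_of(c,n) for c in("side","top")]
    for c,l in zip(("side","top"),b):
        for e in l[:2]: print(n,c,np.round(e["at"],1),round(e["confidence"],2),onz(c,e["at"],z))
    if b[0] and b[1]: print("   tri",*tri(ray("side",b[0][0]["at"]),ray("top",b[1][0]["at"])))
for c in("side","top"):
    T=np.array(camera_params(c)["camera_from_world"]);print(c,-T[:3,:3].T@T[:3,3],T[2,:3])
print(read_time_s(),read_tcp_rot())
E
```

```text
stop_fence side [317.2 218.5] 0.56 [0.4221 0.0344 0.    ]
stop_fence top [225.3 236.8] 0.71 [0.4461 0.1141 0.    ]
stop_fence top [260.  244.9] 0.69 [0.4272 0.0301 0.    ]
   tri [0.4537 0.0865 0.056 ] 0.04818578690099526
stop_face side [335.2 224. ] 0.58 [0.4408 0.1019 0.04  ]
stop_face top [227.5 236.1] 0.89 [0.4427 0.1031 0.04  ]
   tri [0.4425 0.1029 0.0419] 9.651478240631423e-05
stop_back side [333.6 220.7] 0.92 [0.4518 0.1033 0.06  ]
stop_back top [227.5 233.9] 0.88 [0.4451 0.1004 0.06  ]
   tri [0.4463 0.1006 0.0542] 0.0014644443880012748
catch_tab side [269.2 160.5] 0.57 [ 0.4004 -0.1558  0.075 ]
catch_tab top [338.1 253.1] 0.81 [ 0.4025 -0.1459  0.075 ]
   tri [ 0.4041 -0.1478  0.0803] 0.006561316300051826
mark_line side [390.8 244.9] 0.57 [0.4073 0.2358 0.04  ]
mark_line side [271.3 159.3] 0.22 [ 0.3587 -0.1879  0.04  ]
mark_line top [236. 221.] 0.4 [0.4782 0.0846 0.04  ]
   tri [0.4443 0.1609 0.0391] 0.1667422851896814
block_center side [389.2 249.5] 0.77 [0.4064 0.2345 0.0225]
block_center top [175.4 254.3] 0.6 [0.4015 0.2254 0.0225]
   tri [0.4009 0.2297 0.0144] 0.0047618852802900295
tape_measure side [347.4 312.1] 0.84 [0.5968 0.2584 0.    ]
tape_measure top [168.9 173.1] 0.73 [0.6048 0.2608 0.    ]
   tri [0.602  0.2597 0.0071] 0.0024996995004883714
screwdriver side [257.8 153.7] 0.7 [ 0.3274 -0.274   0.    ]
screwdriver top [385.9 289.2] 0.86 [ 0.3255 -0.2671  0.    ]
   tri [ 0.3274 -0.2695  0.0013] 0.006578388757865583
nail_tin side [305.2 343.5] 0.82 [0.713  0.2412 0.    ]
nail_tin side [335.9 227.6] 0.25 [0.4153 0.0892 0.    ]
nail_tin top [237.1 221.4] 0.74 [0.484  0.0869 0.    ]
nail_tin top [180.9 130.9] 0.68 [0.7172 0.2378 0.    ]
   tri [ 0.5448  0.1255 -0.3476] 0.00799927072252334
side [1.0937 0.5143 0.7978] [-0.5355 -0.507  -0.6754]
top [ 0.3303 -0.0232  0.913 ] [ 0.2027  0.0008 -0.9792]
1.0 [ 0.203   0.9792  0.     -0.    ]
```

View pics/side0.png

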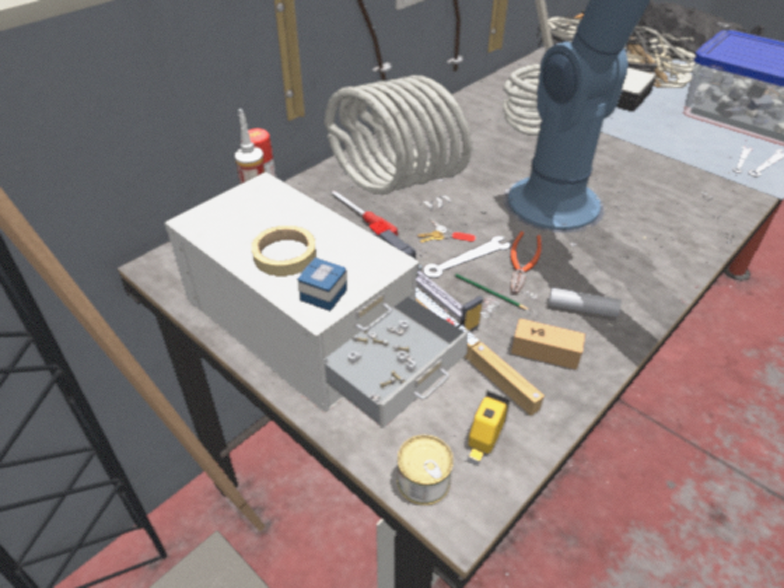

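View pics/top0.png

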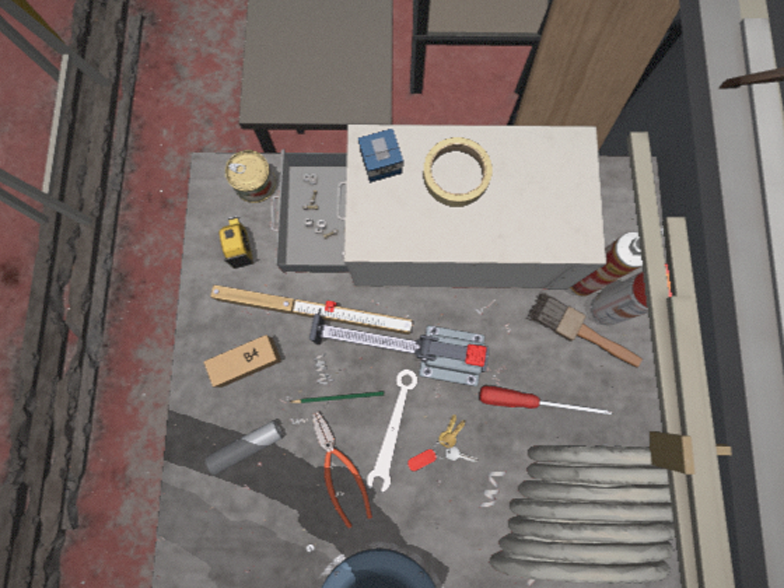

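The side view shows the fence in front of the cabinet, with the block at about (548,342) and the drawer near the fence. The top view shows the stop at (317,328), the red clip at (330,307), the tab at (476,355) and the block at (241,361). The stop is currently drawn out beyond the clip. Next I need zoomed crops to fit the fence pose.

```bash
python3 - <<'E'
from h import *
snap("top","top1.png",(140,190,360,285),3.6)
snap("side","side1.png",(265,185,425,305),5)
# model overlay candidates
for c in("side","top"):
    for n in("mark_line","stop_fence","stop_face","block_center"):
        print(c,n,[(np.round(e["at"],1).tolist(),round(e["confidence"],2)) for e in look_for(c,n)[:3]])
E
```

```text
side mark_line []
side stop_fence [([339.7, 233.0], 0.83), ([276.3, 166.5], 0.61)]
side stop_face [([326.7, 215.7], 0.86)]
side block_center [([387.7, 245.5], 0.84), ([323.9, 219.0], 0.55)]
top mark_line [([168.4, 173.5], 0.54), ([235.7, 221.7], 0.43), ([253.2, 243.1], 0.37)]
top stop_fence [([278.9, 238.3], 0.62)]
top stop_face [([256.9, 243.2], 0.71), ([279.0, 238.9], 0.57)]
top block_center [([172.0, 257.3], 0.62)]
```

View pics/top1.png

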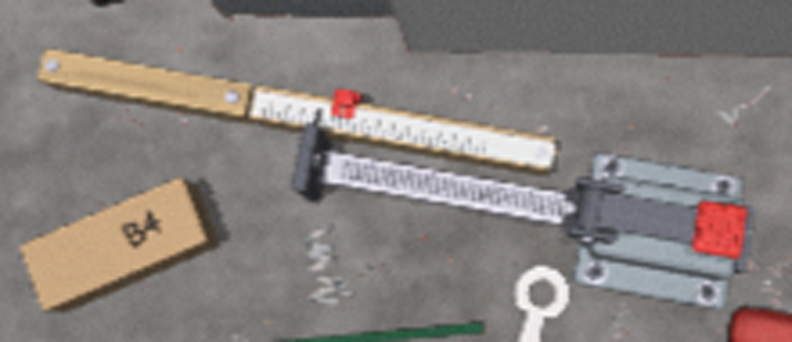

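View pics/side1.png

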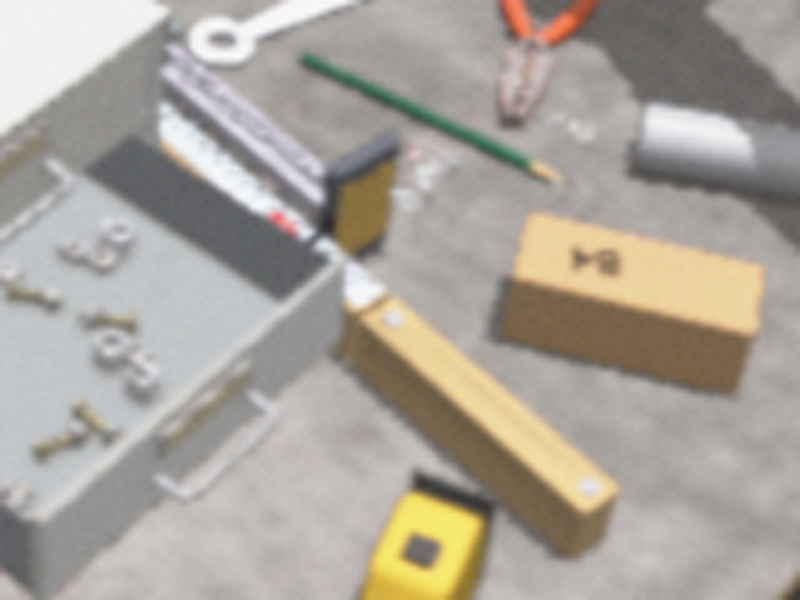

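The top crop shows the fence ends at (42,65) and (555,153), the slit at (250,100), the clip with its line at about (346,103) and the stop face's edge on the left at about (305,165). In the side crop, the clip at (283,222) is half hidden by the drawer. The brass face is at (362,205). I'll fit the fence pose from these corners.

```bash
cat > fit.py <<'E'
from h import *
from scipy.optimize import least_squares
np.set_printoptions(precision=4,suppress=True)
def W(p,q): 
    c,s=np.cos(p[2]),np.sin(p[2]); return np.array([p[0]+c*q[0]-s*q[1],p[1]+s*q[0]+c*q[1],q[2]])
top=[((44.5,-75,36),(557,140)),((22.5,-75,36),(553,167)),((44.5,265,36),(45,50)),((22.5,265,36),(39,79)),((33.5,125,36),(250,102)),
 ((44,-102,10),(597,153)),((44,-206,10),(744,176)),((-44,-206,10),(722,307)),((-44,-102,10),(577,283))]
side=[((22.5,265,36),(618,490)),((44.5,265,36),(577,515)),((44.5,265,0),(572,557)),((22.5,125,36),(384,293)),((44.5,125,36),(347,310))]
def res(p,c,pts):
    k,o=(3.6,(140,190)) if c=="top" else (5,(265,185))
    return np.concatenate([proj(c,W(p,np.array(q)/1000))-(np.array(u)/k+o) for q,u in pts])
P={}
for nm,f in dict(top=lambda p:res(p,"top",top),side=lambda p:res(p,"side",side),both=lambda p:np.r_[res(p,"top",top),res(p,"side",side)]).items():
    r=least_squares(f,[.43,.04,-.16],loss="soft_l1");P[nm]=r.x;print(nm,r.x,np.degrees(r.x[2]),np.round(r.fun,1))
E
python3 - <<'E'
from fit import *
p=P["both"]
def F(w): 
    c,s=np.cos(p[2]),np.sin(p[2]);d=w-np.array([p[0],p[1],0]);return np.array([c*d[0]+s*d[1],-s*d[0]+c*d[1],w[2]])*1000
t=lambda u,v:(u/3.6+140,v/3.6+190)
s=lambda u,v:(u/5+265,v/5+185)
print("clip top z47",F(onz("top",t(346,100),.047)),"clip bottom edge",F(onz("top",t(347,117),.036)), "rot",p)
print("clip side",F(onz("side",s(283,222),.047)))
for q in [(298,190),(314,115)]: print("plate face",F(onz("top",t(*q),.076)))
print("face side top edge", [F(onz("side",s(*q),.076)) for q in [(335,170),(398,138)]],"bot",[F(onz("side",s(*q),.004)) for q in [(342,255),(383,240)]])
print("tab",F(onz("top",t(719.5,230),.075)),onz("top",t(719.5,230),.075))
for q in [(20,246),(184,180),(212,240),(46,309)]: print("blk",onz("top",t(*q),.045 if q[1]<309 else 0), onz("top",t(*q),.045))
for q in [(532,214),(765,268),(752,333),(512,277)]: print("blk side",onz("side",s(*q),.045))
E
```

```text
top [ 0.4318  0.0293 -0.1646] -9.4286140754428 [ 0.  -0.9 -0.5  0.8 -0.1 -0.4 -0.6  0.6  0.2 -0.3 -0.4 -0.8  1.9  0.2
  2.9  0.8 -0.8 -0.2]
side [ 0.4361  0.0299 -0.155 ] -8.879709555380286 [-0.4 -0.9  0.7 -0.7 -1.   1.1  0.1 -0.   0.5  0.9]
both [ 0.4323  0.0297 -0.1663] -9.525875247904974 [-0.2 -1.1 -0.6  0.7 -0.2 -0.8 -0.8  0.2  0.  -0.6 -0.5 -0.9  1.7  0.2
  2.6  0.8 -1.  -0.4 -0.6 -1.4  0.5 -1.3 -1.3  0.5  0.5 -0.7  0.9  0.1]
clip top z47 [42.5375 61.924  47.    ] clip bottom edge [33.3837 60.7461 36.    ] rot [ 0.4323  0.0297 -0.1663]
clip side [39.4643 71.2035 47.    ]
plate face [-21.8814  75.4488  76.    ]
plate face [25.371  75.1806 76.    ]
face side top edge [array([18.4548, 80.5035, 76.    ]), array([-19.7763,  82.4853,  76.    ])] bot [array([ 0.9748, 75.9429,  4.    ]), array([-22.0592,  80.6409,   4.    ])]
tab [  -1.34   -182.1922   75.    ] [ 0.4008 -0.1497  0.075 ]
blk [0.3901 0.2861 0.045 ] [0.3901 0.2861 0.045 ]
blk [0.4325 0.1853 0.045 ] [0.4325 0.1853 0.045 ]
blk [0.3947 0.1655 0.045 ] [0.3947 0.1655 0.045 ]
blk [0.3523 0.2818 0.    ] [0.3512 0.2668 0.045 ]
blk side [0.3965 0.1746 0.045 ]
blk side [0.352  0.2725 0.045 ]
blk side [0.3914 0.2887 0.045 ]
blk side [0.4368 0.1909 0.045 ]
```

```bash
cat >> h.py <<'E'
PF=np.array([.4323,.0297,-.1655])   # fence pose
EX=np.array([np.cos(PF[2]),np.sin(PF[2]),0]);EY=np.array([-EX[1],EX[0],0])
def fw(x,y,z): return np.array([PF[0],PF[1],z])+EX*x+EY*y
def fence(w): d=np.array(w)-[PF[0],PF[1],0]; return np.array([d@EX,d@EY,d[2]])
def quat(yaw,pos):
    "tool down, jaw axis at angle yaw from world x; choose half turn nearest present joints"
    q=read_qpos();best=None
    for k in(0,np.pi):
        r=(R.from_euler("z",yaw-np.pi/2+k)*R.from_euler("x",np.pi)).as_quat()
        # Rx(pi): tool y -> -y ; half turn symmetric
        j=inverse_kinematics(list(pos),r.tolist())
        if j is not None:
            d=np.abs(np.array(j)-q).max()
            if best is None or d<best[0]: best=(d,r.tolist())
    return best[1]
E
python3 - <<'E'
from h import *
np.set_printoptions(precision=4,suppress=True)
YF=PF[2]+np.pi/2
p=np.array([.4008,-.1497,0])
move_gripper(0.0,40)
a=p+[0,0,.16]
q=quat(YF,a)
try: movel(a.tolist(),q,speed=.4)
except MotionError as e: print(e); movel([.36,.3,.25],speed=.4); move_ptp(a.tolist(),q)
print(read_time_s(),read_eef_pos(),read_qpos())
f0=np.array(read_ft_force())
movel((p+[0,0,.098]).tolist(),speed=.12)
z=.098
while z>.078:
    z-=.003; movel((p+[0,0,z]).tolist(),speed=.05)
    f=np.array(read_ft_force())-f0; print(round(z,3),read_eef_pos()[2],f)
    if f[2]>12: break
    if z<.0835 : break
pause(.6)
movel((p+[0,0,.16]).tolist(),speed=.25)
print(read_time_s())
snap("top","top2.png",(140,160,420,300),2.8)
for n in("stop_face","stop_back"):print(n,[(e["at"],e["confidence"],fence(onz("top",e["at"],.04 if n=="stop_face" else .06))) for e in tip_of("top",n)[:2]])
E
```

```text
5.3167 [ 0.4008 -0.149   0.16  ] [-0.5322  0.075   0.8305  2.2232 -0.0729  0.8693 -1.3908]
0.095 0.09571280096606465 [ 0.3473 -0.5342  1.2375]
0.092 0.0922250558530698 [ 1.0691 -1.7364  1.236 ]
0.089 0.08894888541926876 [ 0.5972 -1.3831  1.5352]
0.086 0.08583530187332415 [-0.1011 -1.6729  1.6759]
0.083 0.08280432431283848 [-0.4385 -2.6294  1.7353]
8.2917
stop_face [([271.7, 244.5], 0.7, array([-0.0033, -0.0297,  0.04  ]))]
stop_back [([276.7, 245.0], 0.65, array([-0.0046, -0.0419,  0.06  ]))]
```

View pics/top2.png

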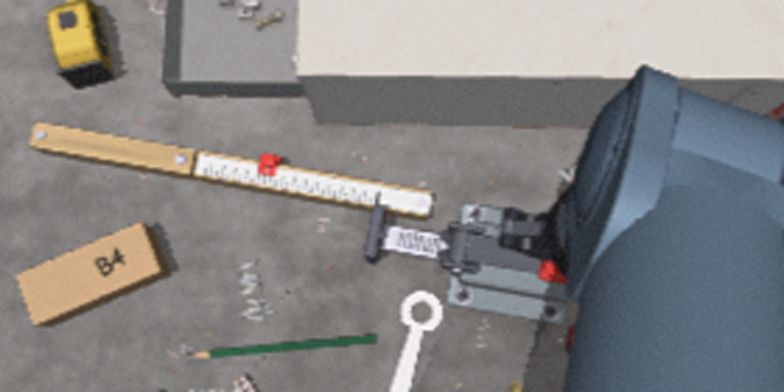

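The stop has run back: the plate is at crop (376,233) and the clip at (268,163). The catch force read low, so I'll press once more, a little deeper, to make sure the stop is fully home.

```bash
python3 - <<'E'
from h import *
np.set_printoptions(precision=4,suppress=True)
p=np.array([.4008,-.1497,0])
im0=np.array(read_camera("top")).astype(int)
movel((p+[0,0,.1]).tolist(),speed=.25)
for z in(.083,.0805,.0785):
    movel((p+[0,0,z]).tolist(),speed=.08); f=read_ft_force();print(z,read_eef_pos()[2],f)
    if f[2]>15: break
pause(.6)
movel((p+[0,0,.1]).tolist(),speed=.15)
movel((p+[0,0,.16]).tolist(),speed=.3)
im1=np.array(read_camera("top")).astype(int)
print("diff near plate",np.abs(im1-im0)[225:262,255:300].max(), "bar",np.abs(im1-im0)[235:255,255:290].mean())
t=lambda u,v:(u/2.8+140,v/2.8+160)
print("cheek",fence(onz("top",t(449,228),.068)),"plate back",fence(onz("top",t(386,232),.076)),"face",fence(onz("top",t(366,255),.076)),fence(onz("top",t(378,198),.076)))
print(read_time_s())
E
```

```text
0.083 0.08425813538734911 [ 0.5725 -0.0696  1.8037]
0.0805 0.0812494942537822 [ 1.8851 -2.6062  2.2897]
0.0785 0.07894036902332302 [ 1.9734 -2.2223  4.2315]
diff near plate 36 bar 2.0047619047619047
cheek [ 0.0115 -0.0926  0.068 ] plate back [-0.0011 -0.044   0.076 ] face [-0.0216 -0.0318  0.076 ] [ 0.0244 -0.0331  0.076 ]
11.0333
```

```bash
cat > pull.py <<'E'
from h import *
np.set_printoptions(precision=4,suppress=True)
def pull(y0,y1,away=True):
    "grip plate whose centre is at fence y0, draw to y1"
    YF=PF[2]+np.pi/2
    a=fw(0,y0,.15);q=quat(YF,a)
    move_gripper(.042,30)
    movel(a.tolist(),q,speed=.3); movel(fw(0,y0,.065).tolist(),q,speed=.15)
    move_gripper(0,30); print("gap",read_finger_gap(),"tcp",fence(read_eef_pos()),read_ft_force())
    movel(fw(0,y1,.065).tolist(),q,speed=.05); pause(.2)
    print("tcp pulled",fence(read_eef_pos()),read_ft_force(),"gap",read_finger_gap())
    move_gripper(.03,30); print("tcp rel",fence(read_eef_pos()))
    movel(fw(0,y1,.15).tolist(),q,speed=.25)
    if away: movel([.33,.46,.22],speed=.45)
    print(read_time_s())
E
python3 - <<'E'
from pull import *
pull(-.0374,.052)
im=snap("top","top3.png",(205,200,270,250),12)
for n,z in(("stop_face",.04),("stop_back",.06),("mark_line",.04)):print(n,[(e["at"],e["confidence"],fence(onz("top",e["at"],z))) for e in tip_of("top",n)[:2]])
snap("side","side3.png",(305,200,370,250),12)
E
```

```text
gap 0.009178540481339696 tcp [ 0.001  -0.034   0.0662] [-0.7103  6.3974  0.8974]
tcp pulled [0.0012 0.0482 0.0661] [-1.5184 -6.996  10.8519] gap 0.009801600833202044
tcp rel [-0.0001  0.0523  0.065 ]
17.2667
stop_face [([238.2, 240.3], 0.7, array([-0.0071,  0.0479,  0.04  ])), ([168.4, 170.6], 0.63, array([0.1281, 0.2448, 0.04  ]))]
stop_back [([242.6, 237.6], 0.9, array([-0.0013,  0.0367,  0.06  ])), ([233.9, 222.2], 0.65, array([0.0297, 0.0629, 0.06  ]))]
mark_line [([235.6, 221.2], 0.63, array([0.0356, 0.0626, 0.04  ]))]
```

View pics/top3.png

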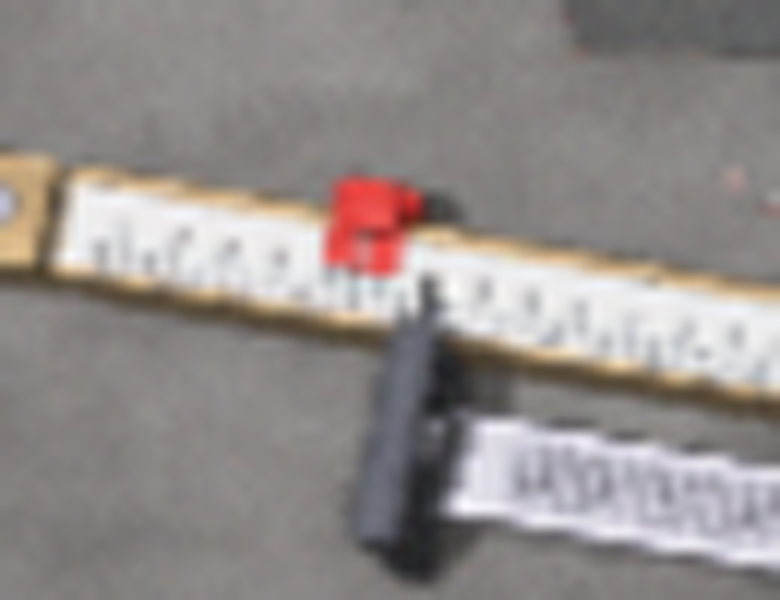

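View pics/side3.png

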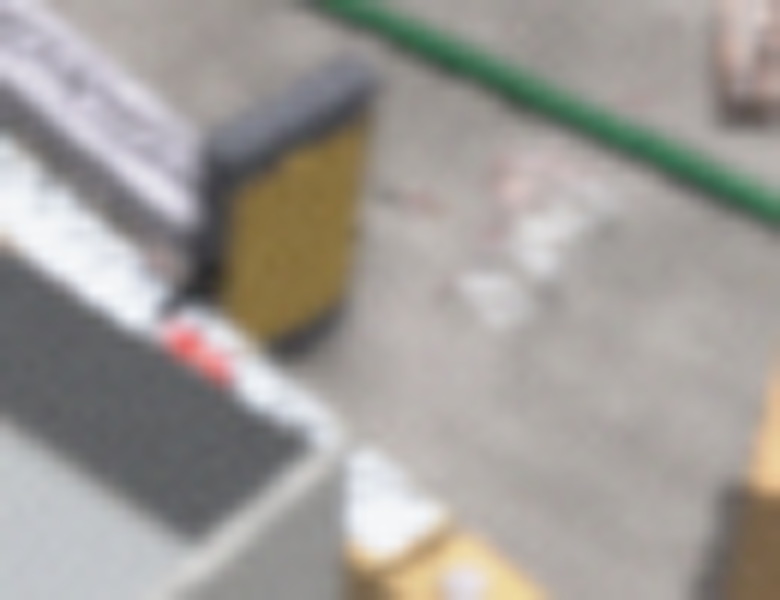

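The top crop shows the clip's white line at about (364,245) and the pointer's left edge at about (420,290), so the stop is short of the line, as intended. The side crop agrees. I'll convert these pixels to fence coordinates.

```bash
python3 - <<'E'
from h import *
np.set_printoptions(precision=4,suppress=True)
t=lambda u,v:(u/12+205,v/12+200)
for n,u,z in[("line",(364,245),.040),("line z36",(364,245),.036),("line z47",(364,245),.047),("clipL",(326,268),.036),("clipR",(398,275),.036),("ptr L",(421,285),.038),("face near",(358,540),.076),("face far",(397,325),.076),("slit",(52,215),.036),("rule tick",(330,270),.036)]:
    print(n,fence(onz("top",t(*u),z))*1000)
s=lambda u,v:(u/12+305,v/12+200)
for n,u,z in[("clip bottom L",(165,325),.040),("clip bot R",(232,382),.040),("ptr",(160,300),.038),("face top far",(230,190),.076),("face top near",(372,105),.076),("slit",(445,530),.036)]:
    print("side",n,fence(onz("side",s(*u),z))*1000)
E
```

```text
line [37.2663 63.5341 40.    ]
line z36 [37.8581 64.1412 36.    ]
line z47 [36.2306 62.4717 47.    ]
clipL [32.1382 70.5275 36.    ]
clipR [33.1956 56.4688 36.    ]
ptr L [31.7517 51.408  38.    ]
face near [-22.0415  48.372   76.    ]
face far [18.263  49.1017 76.    ]
slit [ 33.2069 125.2023  36.    ]
rule tick [31.8858 69.6834 36.    ]
side clip bottom L [34.8348 56.5183 40.    ]
side clip bot R [34.7765 76.2775 40.    ]
side ptr [29.553 49.239 38.   ]
side face top far [25.892  61.6915 76.    ]
side face top near [-12.6988  60.5902  76.    ]
side slit [ 25.8176 127.7178  36.    ]
```

The pointer-to-line offset is about 12 mm. I'll pull about 10.5 mm and look again.

```bash
python3 - <<'E'
from pull import *
pull(.048,.0625)
im=snap("top","top4.png",(205,205,265,250),13)
for n,z in(("stop_face",.04),("stop_back",.06),("mark_line",.04)):print(n,[(e["at"],e["confidence"],fence(onz("top",e["at"],z))) for e in tip_of("top",n)[:2]])
E
```

```text
gap 0.009563752812148342 tcp [0.0009 0.0474 0.066 ] [-1.3114 -2.1826  6.7351]
tcp pulled [0.0009 0.0604 0.066 ] [-2.403  -5.6952  8.9112] gap 0.009958019426044058
tcp rel [-0.0002  0.0631  0.065 ]
22.8833
stop_face [([234.4, 236.9], 0.75, array([-0.0009,  0.0581,  0.04  ]))]
stop_back [([236.9, 237.0], 0.75, array([-0.0022,  0.0496,  0.06  ]))]
mark_line [([237.0, 224.7], 0.37, array([0.028 , 0.0577, 0.04  ]))]
```

View pics/top4.png

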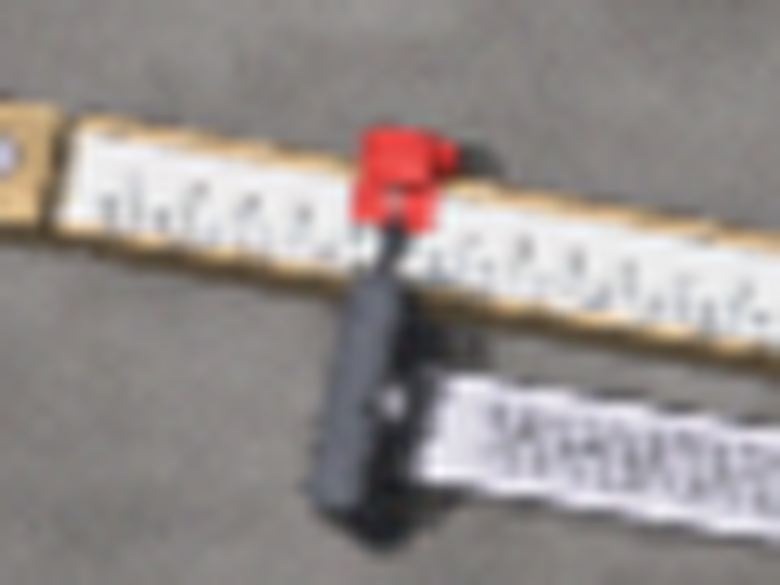

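The white line is at (394,203) and the pointer spans about x 380–408 at row 240, so they are nearly in line. The pointer's left edge (the face) is the reference. I'll take a profile analysis at native pixels.

```bash
python3 - <<'E'
from h import *
np.set_printoptions(precision=4,suppress=True,linewidth=150)
im=np.array(read_camera("top")).astype(int)
for r in range(217,228): print(r,[tuple(im[r,c]) if r<222 else int(im[r,c].mean()) for c in range(230,241)])
t=lambda u,v:(u/13+205-.5+.5/13,v/13+205-.5+.5/13)
for n,u,z in[("line",(394,203),.040),("clipL",(352,220),.036),("clipR",(434,228),.036),("ptr L",(381,240),.038),("ptr R",(409,240),.038)]:
    print(n,fence(onz("top",t(*u),z))*1000)
for y in(55,58,60,61,62,63,64,66): print(y,proj("top",fw(.0305,y/1e3,.038)),proj("top",fw(.0355,y/1e3,.040)),proj("top",fw(.028,y/1e3,.038)))
E
```

```text
217 [(np.int64(195), np.int64(168), np.int64(128)), (np.int64(161), np.int64(141), np.int64(109)), (np.int64(173), np.int64(106), np.int64(88)), (np.int64(221), np.int64(70), np.int64(67)), (np.int64(232), np.int64(75), np.int64(72)), (np.int64(233), np.int64(76), np.int64(73)), (np.int64(235), np.int64(84), np.int64(80)), (np.int64(222), np.int64(76), np.int64(73)), (np.int64(159), np.int64(44), np.int64(43)), (np.int64(167), np.int64(50), np.int64(47)), (np.int64(85), np.int64(49), np.int64(49))]
218 [(np.int64(223), np.int64(210), np.int64(187)), (np.int64(214), np.int64(188), np.int64(158)), (np.int64(209), np.int64(138), np.int64(116)), (np.int64(218), np.int64(72), np.int64(66)), (np.int64(226), np.int64(70), np.int64(65)), (np.int64(229), np.int64(77), np.int64(73)), (np.int64(234), np.int64(84), np.int64(81)), (np.int64(214), np.int64(75), np.int64(71)), (np.int64(129), np.int64(44), np.int64(39)), (np.int64(115), np.int64(54), np.int64(37)), (np.int64(98), np.int64(70), np.int64(54))]
219 [(np.int64(236), np.int64(236), np.int64(236)), (np.int64(230), np.int64(221), np.int64
[... 1757 characters left out ...]
 108, 105, 79, 61, 81, 102, 118, 134]
line [37.6792 64.7718 40.    ]
clipL [33.9382 72.2038 36.    ]
clipR [35.0448 57.4159 36.    ]
ptr L [30.9871 66.0481 38.    ]
ptr R [31.8498 61.111  38.    ]
55 [238.4634 224.0111] [238.7868 221.7787] [238.2537 225.0578]
58 [237.198  223.7918] [237.52   221.5593] [236.9876 224.8382]
60 [236.3546 223.6456] [236.6756 221.4132] [236.1438 224.6919]
61 [235.9329 223.5725] [236.2535 221.3401] [235.7219 224.6187]
62 [235.5113 223.4994] [235.8314 221.267 ] [235.3    224.5455]
63 [235.0897 223.4263] [235.4093 221.1939] [234.8782 224.4724]
64 [234.6681 223.3533] [234.9873 221.1209] [234.4564 224.3992]
66 [233.8251 223.2071] [234.1433 220.9747] [233.6129 224.2529]
```

The profile puts the line at fence y ≈ 64.5–65.2. The pointer face is at ≈ 65.5, and the robot-side estimate is ≈ 64.7, so they agree within about 1 mm and the stop stays where it is. Now the block: grip it, turn it parallel and set it down just off the fence.

```bash
python3 - <<'E'
from h import *
np.set_printoptions(precision=4,suppress=True)
c=np.array([.393,.228]);A=lambda z:[c[0],c[1],z]
q=quat(np.radians(23.5),A(.12))
move_gripper(.075,30)
movel(A(.12),q,speed=.3); movel(A(.027),q,speed=.15)
f=read_ft_force()
move_gripper(0,30); g=read_finger_gap(); print("gap",g,f,read_ft_force())
assert g>.03
movel(A(.033),speed=.1)
b=fw(-.028,.132,.033); q2=quat(PF[2],b)
movel(b.tolist(),q2,speed=.12)
movel(fw(-.028,.132,.0275).tolist(),q2,speed=.06)
print(fence(read_eef_pos()),read_ft_force(),read_finger_gap())
move_gripper(.055,30)
movel(fw(-.028,.132,.13).tolist(),q2,speed=.25)
# push in x with spread fingers
s=fw(-.075,.132,.13);q3=quat(PF[2]+np.pi/2,s)
print(inverse_kinematics(s.tolist(),q3) is not None,read_time_s())
E
```

```text
gap 0.04455836446596152 [ 0.2971 -0.1282 -0.4324] [0.0077 0.8789 5.9201]
[-0.0278  0.1332  0.0277] [ 0.4194 -0.0479 -2.0206] 0.04445212703547398
True 28.4167
```

```bash
python3 - <<'E'
from h import *
np.set_printoptions(precision=4,suppress=True)
s=fw(-.076,.132,.13);q=quat(PF[2]+np.pi/2,s)
move_gripper(.06,30)
movel(s.tolist(),q,speed=.2); movel(fw(-.076,.132,.032).tolist(),q,speed=.2)
f0=np.array(read_ft_force()); print(f0)
movel(fw(-.042,.132,.032).tolist(),speed=.06)
x=-.042
while x<-.026:
    x+=.002; movel(fw(x,.132,.032).tolist(),speed=.05)
    f=(np.array(read_ft_force())-f0)@EX; print(round(x,3),fence(read_eef_pos())[:2],round(f,2))
    if f<-6: break
movel(fw(-.08,.132,.032).tolist(),speed=.2); movel(fw(-.08,.132,.14).tolist(),speed=.3)
movel([.33,.46,.22],speed=.45)
print(read_time_s())
snap("top","top5.png",(160,190,300,280),5.5)
E
```

```text
[-0.2298 -0.1679 -0.0326]
-0.04 [-0.0399  0.132 ] 0.03
-0.038 [-0.0387  0.132 ] -1.86
-0.036 [-0.0359  0.132 ] -1.54
-0.034 [-0.0338  0.1319] -1.21
-0.032 [-0.0337  0.1319] -4.99
-0.03 [-0.0337  0.1319] -8.85
34.9417
```

View pics/top5.png

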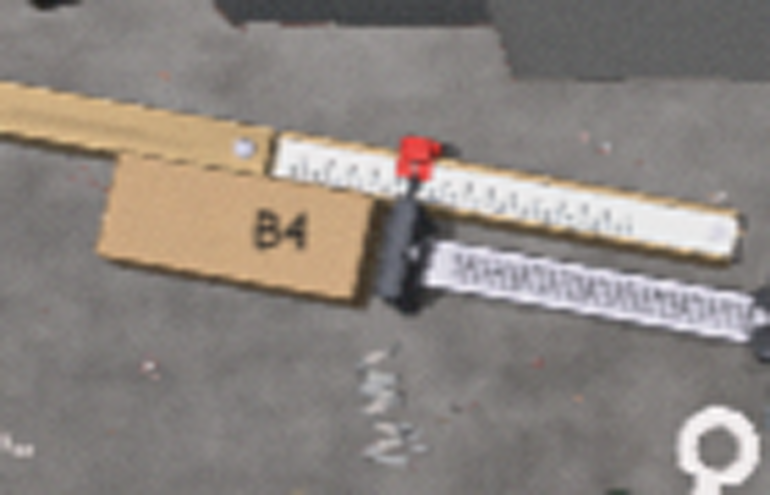

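The block is flat against the fence. Its right end is at (365,250), with a small gap to the stop at (390,250). Now I'll push it along to the stop.

```bash
python3 - <<'E'
from h import *
np.set_printoptions(precision=4,suppress=True)
Y=.225
s=fw(0,Y,.14);q=quat(PF[2]+np.pi/2,s)
move_gripper(0,30)
movel(s.tolist(),q,speed=.3); movel(fw(0,Y,.032).tolist(),q,speed=.2)
f0=np.array(read_ft_force()); print(f0)
movel(fw(0,.205,.032).tolist(),speed=.1)
y=.205
while y>.175:
    y-=.002; movel(fw(0,y,.032).tolist(),speed=.05)
    f=(np.array(read_ft_force())-f0)@EY; print(round(y,3),fence(read_eef_pos())[:2],round(f,2))
    if f>5: break
movel(fw(0,Y,.032).tolist(),speed=.2); movel(fw(0,Y,.14).tolist(),speed=.3)
movel([.33,.46,.22],speed=.45)
print(read_time_s())
im=snap("top","top6.png",(180,200,280,270),8)
for r in range(219,224): print(r,[int(im[r,c,1]) for c in range(230,241)])
E
```

```text
[ 0.6595  0.2265 -0.2421]
0.203 [0.     0.2034] -0.81
0.201 [0.     0.2014] 1.2
0.199 [0.     0.1992] 1.23
0.197 [-0.      0.1968] 0.52
0.195 [-0.      0.1946] -0.18
0.193 [-0.      0.1926] -0.26
0.191 [0.     0.1906] 0.4
0.189 [-0.      0.1887] 0.82
0.187 [0.0001 0.1883] 4.11
0.185 [0.     0.1879] 6.3
41.75
219 [235, 215, 112, 65, 72, 75, 55, 53, 89, 143, 176]
220 [235, 215, 98, 77, 101, 122, 76, 83, 132, 200, 210]
221 [235, 216, 109, 87, 100, 122, 80, 86, 165, 237, 235]
222 [232, 219, 159, 163, 93, 83, 66, 106, 180, 235, 235]
223 [217, 219, 191, 215, 124, 73, 123, 210, 233, 234, 216]
```

View pics/top6.png

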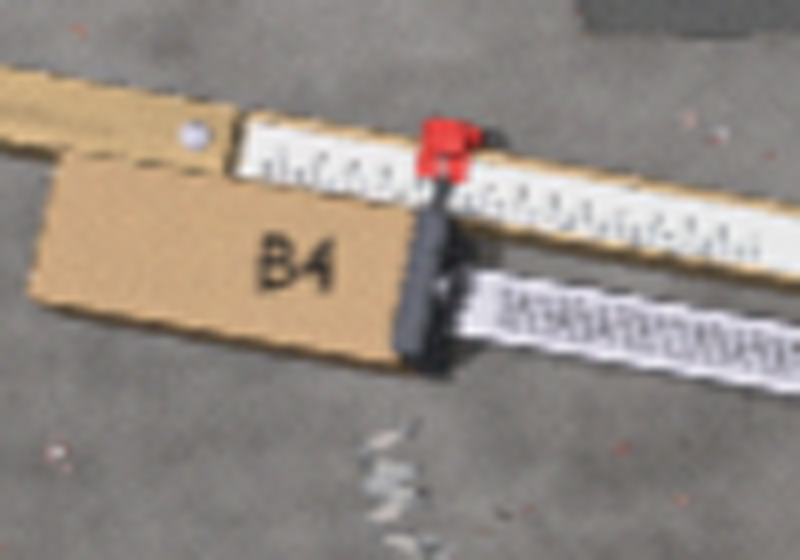

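```bash
python3 -c "
from h import *
print(read_ft_force(),read_time_s());sign_off()"
```

```text
[0.0873426  0.29479489 0.06645139] 41.8
the job is handed in; nothing more can be done
```

The fence is set for the next cut and the job was handed in at 41.8 s, inside the 64 s limit. The stop is held by the catch at the white line, and the block sits flat against the fence and butted against the stop.

- **Stop run home:** I pressed the catch twice, the second time deeper, and the stop did not move any further. The gap behind it measured about 49 mm against the 52 mm stated, and I put that difference down to camera error.
- **Stop set to the line:** I drew it out in two gripped pulls. The last detailed check put the face at about 65.5 mm along the fence and the white line at 64.5–65.2 mm. The arm's own reading gave about 64.7 mm for the face. The stop may therefore be up to about 1 mm past the line. The side camera could not confirm this, because the drawer half hides the clip there.
- **Block placed:** I turned it parallel, pushed it flat to the fence (solid contact at the expected place), then pushed it to the stop with about 6 N. The last picture shows it flat and butted, and the pointer and clip barely changed in the image after the push.
- **Other things on the bench:** The arm never went near the tape measure, screwdriver or tin. I did not measure their positions again at the end.

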